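Set a dosing cartridge over the cup on the balance

TASK

Get the dosing place ready: stand the steel cup upright in the middle of the balance pan and let go of it, gently enough that the sprung pan never hits its stop. Then take the cartridge with the orange cap out of its block, carry it across to the balance, and finish still holding it upright and still, its nozzle centred about a centimetre above the mouth of the cup and touching nothing but the gripper. Do not bump the balance's glass ring or the amplifier, and leave the blue-capped cartridge and the other things on the bench where they are.

Things in the scene. Friction and masses are not known exactly. Their poses are not given: they have to be found in the camera images.
- mix_cup: Open steel mixing cup, round, 70 mm tall, outside diameter 41 mm at the foot and 45 mm at the mouth, wall 2 mm, 63 to 100 g. Origin at the centre of its underside, z up. It stands upright on the bench to the left of or in front of the amplifier; grip it across the outside near the mouth.
- cup_rim (a point): Centre of the cup's mouth, at the height of the rim (70 mm above its underside).
- balance: Compact white bench balance with a grey sloping display panel, fixed, right of the amplifier; housing 124 mm wide, 42 mm high. Origin on the bench straight under the pan's centre; the display side is its -x (reaching 108 mm from the pan's centre), the other sides reach 64 mm.
- pan_top (a point): Centre of the top face of the round steel pan, diameter 84 mm, with fine rings turned in it for centring; 58 mm above the bench while empty. It moves with the pan.
- balance_pan (a joint): How far the sprung pan is pressed down (m): 0 empty, stop at 0.012. The spring gives 1 mm for 0.2 N, so the cup alone sinks it 3 to 5 mm, damped.
- draught_shield: Clear glass ring standing on the balance around the pan: inside diameter 105 mm, outside 111 mm, top edge 82 mm above the bench (24 mm above the empty pan). Origin at the centre of its lower edge, 44 mm above the bench. Fixed to the balance.
- cartridge_orange: Brown dispensing cartridge with orange nozzle and orange end cap, 48 to 78 g, standing nozzle down in one of the block's two holes. Origin at the nozzle's tip, z up along its axis. Nozzle 4 to 12 mm thick up to z = 34 mm, shoulder to 43 mm, then a straight round barrel, 28 mm diameter, to the top at 135 mm. As it stands the tip is 8 mm above the bench and the upper 66 mm stick out of the block.
- cartridge_blue: The same cartridge with a blue nozzle and blue end cap in the other hole, 50 mm beside the orange one. Leave it there.
- cartridge_stand: Grey block at the left of the amplifier, fixed, 50 x 100 mm and 77 mm high, on a 62 x 112 mm flange. Origin at the centre of its underside. Two upright holes, 30 mm diameter, 69 mm deep, 25 mm either way from its centre along its own y (long) axis; a cartridge must rise 69 mm straight up to come out. Grip across the block's x axis: fingers then stay clear of the neighbour.
- receiver: Amplifier chassis without its cover, fixed, between the block and the balance: 270 mm along its own x, 430 mm along its own y, highest edge 106 mm above the bench. Origin at the centre of its underside. Things carried from left to right pass over it.
- solder_reel: White reel of solder wire, diameter 54 mm, 42 mm tall, standing loose on the bench left of the amplifier or in front of it. Origin at the centre of its underside. Leave it where it is.
- cap_blue: Blue electrolytic capacitor standing loose behind the amplifier, diameter 25 mm, 30 mm tall. Origin at the centre of its underside. Leave it.
- cap_black: Black electrolytic capacitor standing loose behind the amplifier, diameter 22 mm, 26 mm tall. Origin at the centre of its underside. Leave it.
- battery_9v: Small block battery lying loose in front of the balance, 27 x 50 x 18 mm. Origin at the centre of its underside. Leave it.
Mind the look-alikes: they are no part of the job. What is shaped like the cartridge_orange but pink is not meant.

How it is judged:
By the outcome, as a careful person would: the job done as asked, in the order asked, and still so for the second after the job is handed in, while the arm keeps its last pose, push and grip.
It also fails if it takes over 64 s, if anything falls off the work surface, if the arm or the gripper's body presses on something with over 40 N, if the wrist force passes 120 N, or if a joint passes its speed limit or range.

ROBOT

A 7-joint arm with a two-finger parallel gripper is mounted at the origin on a cart in front of the work surface, level with it; the furniture and walls round the work are solid. World frame = base frame: x ahead of the robot, y to its left, z up, the work surface at z = 0. Lengths are in m, angles in rad, forces in N, time in s.
With the tool pointing down it reaches from about 0.4 to 0.85 m from the base axis. Payload 6.9 kg.
Tool frame: the origin (TCP) lies midway between the tips of the shut fingers; the grasp point (between the pads) lies behind it (ctrl.pinch_z is the z of the grasp point in the tool frame, in m); z points along the fingers, y is the line along which they close (so a half turn about z gives the same grasp; the last joint's range is limited). The gripper opens to 85 mm and grips with 20 to 120 N. Pads are 22 mm wide; open, the fingers measure 114 mm over their backs; the gripper's body (76 mm by 85 mm) begins 54 mm behind the grasp point. The pads swing forward as they close: fully open they stand 13 mm farther back than shut.
Start: joints at [1.393, 0.507, -0.238, 1.5, 0.126, 1.149, -0.155], TCP at [0.174, -0.6, 0.203] pointing down, gripper open.
Joint ranges: [-3.08, 3.08], [-0.24, 2.05], [-1.43, 1.35], [0, 2.5], [-1.52, 4.66], [0.17, 1.96], [-2.89, 2.89]. Speed limits (rad/s): [2.39, 2.39, 3.14, 3.14, 3.14, 3.14, 3.14].

INTERFACE

Orientations are given as a unit quaternion [w, x, y, z].
In Python, from station import ctrl, get_state, vision, ticket, models gives the robot as it stands. Calls block until the motion is done:
- ctrl.movep(position, orientation): joint-space move of the TCP to a pose.
- ctrl.movel(position, frame=None, max_speed=0.15): straight line of the TCP; frame=None keeps the orientation; max_speed is the mean speed in m/s.
- ctrl.set_joints(angles): joint-space move.
- ctrl.ungrasp() and ctrl.close_gripper(force=None): open the fingers fully, or close them until they stop; force is the grip in N (None keeps the last).
- ctrl.pause(seconds).
- ctrl.ik(position, orientation): joint angles nearest the present ones, or None.
- get_state(): the state.
- vision.grab_frame(name): name is "scene" or "top"; returns (picture, depth): 384x512x3 uint8, blue, green, red; 384x512 float32, m along the optical axis (not along the pixel's ray), 0 where there is no reading.
- vision.camera_info(name): a dict with "mtx" (3x3 intrinsics, pixels), "dist_coeffs" ([k1, k2, p1, p2, k3] as OpenCV has them; the pictures are not rectified), "R" (3x3) and "t" (3): a world point X has camera coordinates R X + t. Camera axes: x right, y down, z forward; pixel columns grow to the right and rows downward; lengths in m; the calibration is good to about 2 mm. A picture is of the moment at which its call begins. camera_info takes no time and is no camera call.
A pose or a line that the arm cannot do raises ctrl.Unreachable and nothing moves.
- ticket.close_job(): hands the job in; it is judged then, once.
Trained networks look in the newest picture that a camera, given by its name, has taken for a name from the list of things; names that differ only in an ending like _2 or _b are one class to them, and where a whole thing is asked for, a point or a joint stands for the part that bears it (a point fixed in the world has none). Each returns a list of dicts, best first, with "p" (0 to 1); they miss things now and then, are a little off and sometimes report something else, mostly with a low value. They report only what shows in the picture. A call takes as long as a camera call. They do not tell look-alikes from the thing itself.
- models.recognise(camera, target): "point" ([column, row] in pixels, amid what is visible of it).
- models.masks_of(camera, target): "mask" (384x512 bool, what is visible of it) and "point" ([column, row] in pixels, amid what is visible of it).
The state is a dict: "time": time; "qpos": joint angles; "qd": joint speeds; "tau": joint torques, N m; "tcp_pos": TCP position; "eef_rot": TCP orientation; "contact_force": force on the tool from outside, world axes, zero at the start; "wrist_torque": the same for the moment, N m; "width": finger opening in m; "gripper_force": force on a finger pad.
Only numpy, scipy, OpenCV 4.12 (cv2) and the standard library are available. Lean on these libraries where they do the work, as an engineer would, in place of code of your own. Each camera call takes 0.05 s, during which the arm holds its last target. There are 200 camera calls.

## Working session

There is one attempt and no reset: what is moved stays moved. The work goes in short steps, each a Python script; the robot and the scene stay as the last script left them, time stands still between calls to the robot, and variables do not carry over. Pictures are saved under pics/ and viewed, at most 13 in all, crops included, and the job is handed in when it is done.

```bash
ls; mkdir -p pics; python3 - <<'E'
from station import ctrl,get_state,vision
import cv2,numpy as np
print(ctrl.pinch_z, get_state()['time'], get_state()['eef_rot'])
for n in ['scene','top']:
    im,d=vision.grab_frame(n); cv2.imwrite(f'pics/{n}0.png',im); i=vision.camera_info(n)
    print(n,i['mtx'],i['dist_coeffs'],-np.array(i['R']).T@i['t'],np.array(i['R']).round(3))
E
```

```text
pics
-0.0187 0.0 [-8.93770709e-04  9.90018144e-01  1.40937050e-01 -1.51968932e-04]
scene [[397.5011059    0.         257.24352857]
 [  0.         397.5011059  190.45172528]
 [  0.           0.           1.        ]] [-0.00261634  0.          0.          0.          0.        ] [0.06341874 0.8268188  0.86112514] [[-0.872 -0.489 -0.009]
 [-0.299  0.546 -0.783]
 [ 0.387 -0.68  -0.622]]
top [[487.10253463   0.         267.44469979]
 [  0.         487.10253463 189.59524707]
 [  0.           0.           1.        ]] [-0.09444026  0.          0.          0.          0.        ] [-0.36177656  0.21824761  1.67418248] [[-0.261 -0.965 -0.011]
 [-0.833  0.231 -0.502]
 [ 0.488 -0.122 -0.865]]
```

View pics/scene0.png

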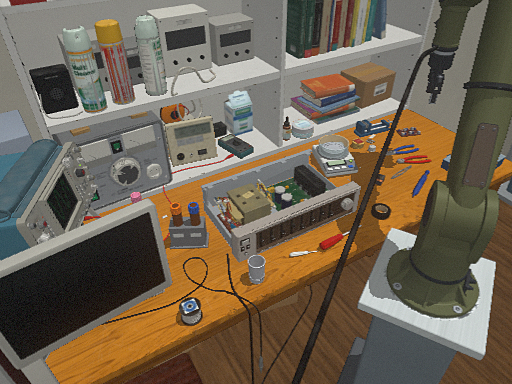

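View pics/top0.png

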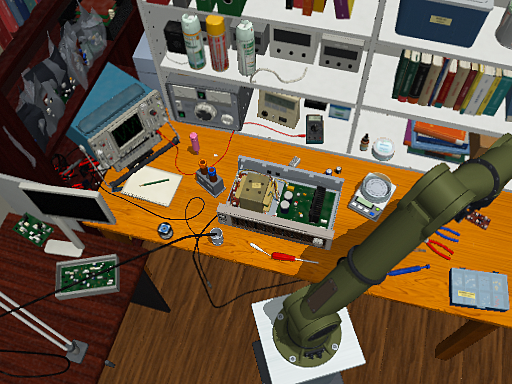

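The scene view shows the cup at about (257,268), the block at (188,230) with orange at (176,212) and blue at (194,212), the pink look-alike at (137,200), and the balance at (334,155). The top view shows the cup at (216,236), the block at (210,180) and the balance at (375,188). Next I'll measure these with masks and depth.

```bash
cat > h.py <<'E'
from station import ctrl,get_state,vision,ticket,models
import cv2,numpy as np
def cloud(n,d,m):
    i=vision.camera_info(n); r,c=np.nonzero(m&(d>0)); z=d[r,c]
    u=cv2.undistortPoints(np.stack([c,r],1).astype(np.float64)[:,None],np.array(i['mtx']),np.array(i['dist_coeffs']))[:,0]
    return (np.c_[u*z[:,None],z]-np.array(i['t']))@np.array(i['R'])
def project(n,X):
    i=vision.camera_info(n)
    return cv2.projectPoints(np.array(X,float).reshape(-1,3),cv2.Rodrigues(np.array(i['R']))[0],np.array(i['t'],float),np.array(i['mtx']),np.array(i['dist_coeffs']))[0][:,0]
def circ(P):
    A=np.c_[P[:,:2],np.ones(len(P))]; s=np.linalg.lstsq(A,(P[:,:2]**2).sum(1),rcond=None)[0]
    c=s[:2]/2; return c.round(4),round(float(np.sqrt(s[2]+c@c)),4)
E
python3 - <<'E'
from h import *
np.set_printoptions(precision=4,suppress=True)
import pickle; S={}
for n in ['scene','top']:
    im,d=vision.grab_frame(n); S[n]=(im,d)
    for t in ['mix_cup','cartridge_orange','cartridge_blue','cartridge_stand','balance_pan','draught_shield','balance','receiver','solder_reel']:
        for r in models.masks_of(n,t)[:3]:
            if r['p']<.3: continue
            m=r['mask'];P=cloud(n,d,m); S[n,t,round(r['p'],3)]=m
            print(n,t,round(r['p'],2),np.round(r['point']),m.sum(),'med',np.median(P,0),'lo',np.percentile(P,3,0),'hi',np.percentile(P,97,0))
pickle.dump(S,open('S.pkl','wb'))
E
```

```text
scene mix_cup 0.76 [255. 268.] 427 med [0.4115 0.2297 0.0447] lo [0.3927 0.1995 0.0011] hi [0.4341 0.2422 0.0689]
scene cartridge_orange 0.54 [137. 198.] 96 med [0.8157 0.2232 0.1304] lo [0.8062 0.2083 0.1155] hi [0.832  0.2338 0.1355]
scene cartridge_orange 0.51 [176. 215.] 211 med [0.6725 0.2159 0.1196] lo [0.6656 0.2016 0.0781] hi [0.6883 0.2229 0.1425]
scene cartridge_blue 0.81 [196. 214.] 237 med [0.631  0.1896 0.1182] lo [0.6234 0.1715 0.0754] hi [0.6479 0.1964 0.1424]
scene cartridge_stand 0.56 [191. 236.] 995 med [0.6457 0.2109 0.0459] lo [0.606  0.1588 0.0025] hi [0.6899 0.2405 0.0773]
scene balance_pan 0.49 [332. 149.] 113 med [ 0.4485 -0.4289  0.0564] lo [ 0.4193 -0.4547  0.0525] hi [ 0.477  -0.4067  0.0595]
scene draught_shield 0.65 [334. 148.] 493 med [ 0.4384 -0.4028  0.0651] lo [ 0.3882 -0.4696  0.0456] hi [ 0.4924 -0.3596  0.081 ]
scene balance 0.65 [334. 157.] 1373 med [ 0.4208 -0.3725  0.0413] lo [ 0.3435 -0.4677  0.0099] hi [ 0.5063 -0.3081  0.0796]
scene solder_reel 0.69 [190. 312.] 554 med [0.491  0.4096 0.0393] lo [ 0.4735  0.3794 -0.0005] hi [0.5206 0.4279 0.04
[... 380 characters left out ...]
2 [212. 171.] 70 med [0.6308 0.1819 0.1318] lo [0.6243 0.1721 0.0883] hi [0.6472 0.1914 0.1476]
top cartridge_stand 0.68 [209. 179.] 426 med [0.6359 0.1993 0.0547] lo [0.6087 0.1508 0.004 ] hi [0.691  0.2406 0.0846]
top balance_pan 0.81 [380. 187.] 284 med [ 0.4453 -0.4173  0.0597] lo [ 0.4101 -0.4507  0.0518] hi [ 0.4814 -0.3841  0.0673]
top balance_pan 0.46 [217. 235.] 174 med [0.4104 0.2182 0.0445] lo [0.3932 0.1998 0.002 ] hi [0.439  0.2373 0.0753]
top draught_shield 0.79 [381. 182.] 304 med [ 0.4475 -0.4181  0.0693] lo [ 0.3899 -0.4688  0.048 ] hi [ 0.4996 -0.3624  0.0875]
top solder_reel 0.76 [166. 231.] 165 med [0.4928 0.4043 0.0414] lo [0.4752 0.3848 0.0024] hi [0.5211 0.4254 0.0507]
```

```bash
cat >> h.py <<'E'
from scipy.optimize import least_squares
def cfit(P,R,c0=None):
    c0=np.median(P[:,:2],0) if c0 is None else c0
    s=least_squares(lambda c:np.hypot(*(P[:,:2]-c).T)-R,c0,loss='soft_l1',f_scale=.0015)
    r=np.hypot(*(P[:,:2]-s.x).T)-R
    return s.x.round(4),len(P),'mad',round(float(np.median(abs(r))),4)
E
python3 - <<'E'
from h import *
import pickle; S=pickle.load(open('S.pkl','rb'))
np.set_printoptions(precision=4,suppress=True)
full=np.ones((384,512),bool)
for n in ['scene','top']:
    P=cloud(n,S[n][1],full); 
    im=S[n][0].reshape(-1,3)[(S[n][1]>0).ravel()].astype(int)
    def near(c,r,z0,z1): return P[(np.hypot(*(P[:,:2]-c).T)<r)&(P[:,2]>z0)&(P[:,2]<z1)]
    Q=near([.415,.218],.04,.05,.09); print(n,'cup zmax',np.percentile(Q[:,2],[50,90,97]))
    for lo,hi in [(.015,.04),(.03,.06),(.06,.09)]:
        q=near([.415,.218],.035,lo,hi); print('  cup',lo,cfit(q,.0215,[.415,.218]) if len(q)>5 else 0)
    for nm,c in [('or',[.68,.208]),('bl',[.637,.183])]:
        q=near(c,.025,.085,.136);print(' ',nm,'barrel',cfit(q,.014,c) if len(q)>5 else 0)
        q=near(c,.025,.138,.16);print(' ',nm,'top',q.mean(0),len(q),np.percentile(q,[5,95],axis=0))
    q=near([.445,-.418],.04,.04,.07); print('  pan z',np.percentile(q[:,2],[10,50,90]),len(q),'mean',q.mean(0))
    q=near([.445,-.418],.065,.076,.09); print('  shield',circ(q),cfit(q,.054,[.445,-.418]),np.percentile(q[:,2],[50,95]))
    q=near([.445,-.418],.048,.05,.066); q=q[np.hypot(*(q[:,:2]-[.445,-.418]).T)<.06]; print('  panR', (q.min(0)+q.max(0))/2, q.max(0)-q.min(0))
    # receiver
    q=P[(P[:,0]>.35)&(P[:,0]<.85)&(P[:,1]>-.3)&(P[:,1]<.14)&(P[:,2]>.08)&(P[:,2]<.125)]
    print('  rec',cv2.minAreaRect(q[:,:2].astype(np.float32)),np.percentile(q[:,2],97))
    q=P[(P[:,0]>.55)&(P[:,0]<.75)&(P[:,1]>.13)&(P[:,1]<.28)&(P[:,2]>.04)&(P[:,2]<.0765)]
    q=q[q[:,2]>.02];print('  block',cv2.minAreaRect(q[:,:2].astype(np.float32)))
n='scene';d=S[n][1]
for r,c in [(250,350),(150,385),(350,312),(260,340),(200,365)]:
    m=np.zeros_like(full);
    k=d[r-3:r+4,c-8:c+9]; m[r-3:r+4,c-8:c+9]=(k<k.min()+.03); print('cable',np.median(cloud(n,d,m),0))
# tiled crops
a=cv2.resize(S['scene'][0][185:290,125:285],None,fx=5,fy=5); cv2.imwrite('pics/c1.png',a)
E
```

```text
scene cup zmax [0.0617 0.0687 0.0701]
  cup 0.015 (array([0.4141, 0.2201]), 129, 'mad', 0.001)
  cup 0.03 (array([0.4138, 0.2208]), 207, 'mad', 0.0008)
  cup 0.06 (array([0.4135, 0.2208]), 104, 'mad', 0.0008)
  or barrel (array([0.6805, 0.2079]), 140, 'mad', 0.0008)
  or top [0.6794 0.2093 0.141 ] 62 [[0.6678 0.1976 0.1386]
 [0.69   0.2214 0.1428]]
  bl barrel (array([0.6382, 0.1815]), 139, 'mad', 0.0008)
  bl top [0.6374 0.1825 0.1408] 57 [[0.6261 0.1708 0.1387]
 [0.6484 0.1956 0.1431]]
  pan z [0.0546 0.0565 0.0587] 123 mean [ 0.4463 -0.4279  0.0565]
  shield (array([ 0.4413, -0.4145]), 0.0542) (array([ 0.4415, -0.4145]), 94, 'mad', 0.0012) [0.0796 0.0824]
  panR [ 0.4487 -0.4343  0.0587] [0.0854 0.0629 0.0139]
  rec ((0.561037540435791, -0.08730030059814453), (0.3923782408237457, 0.5091100931167603), 31.654878616333008) 0.108304702243827
  block ((0.6269930005073547, 0.17661933600902557), (0.1742171347141266, 0.054825883358716965), 32.48648452758789)
top cup zmax [0.0648 0.073  0.0753]
  cup 0.015 (array([0.417 , 0.2204]), 43, 'mad', 0.0014)
  cup 0.03 (array([0.4165, 0.2206]), 64
[... 969 characters left out ...]
k([c,r],1).astype(np.float64)[:,None],np.array(i['mtx']),np.array(i['dist_coeffs']))[:,0]
      ~~~~~~~~~~~~~~~~~~~^^^^^^^^^^^^^^^^^^^^^^^^^^^^^^^^^^^^^^^^^^^^^^^^^^^^^^^^^^^^^^^^^^^^^^^^^^^^^^^^^^^^^^^^^^^^
cv2.error: OpenCV(4.12.0) /io/opencv/modules/calib3d/src/undistort.dispatch.cpp:347: error: (-215:Assertion failed) CV_IS_MAT(_src) && CV_IS_MAT(_dst) && (_src->rows == 1 || _src->cols == 1) && (_dst->rows == 1 || _dst->cols == 1) && _src->cols + _src->rows - 1 == _dst->rows + _dst->cols - 1 && (CV_MAT_TYPE(_src->type) == CV_32FC2 || CV_MAT_TYPE(_src->type) == CV_64FC2) && (CV_MAT_TYPE(_dst->type) == CV_32FC2 || CV_MAT_TYPE(_dst->type) == CV_64FC2) in function 'cvUndistortPointsInternal'
```

```bash
python3 - <<'E'
from h import *
import pickle; S=pickle.load(open('S.pkl','rb'))
full=np.ones((384,512),bool)
P=np.vstack([cloud(n,S[n][1],full) for n in ['scene','top']])
# bird's-eye height map: x up, y left, 2mm -> px*1.25
H=np.zeros((300,400),np.float32)
u=((.45-P[:,1])/.0025).astype(int); v=((1.0-P[:,0])/.0025).astype(int)
k=(u>=0)&(u<400)&(v>=0)&(v<300)
np.maximum.at(H,(v[k],u[k]),P[k,2])
G=cv2.applyColorMap((np.clip(H,0,.3)/.3*255).astype(np.uint8),cv2.COLORMAP_JET); G[H<=0]=0
G=cv2.resize(G,(800,600),interpolation=cv2.INTER_NEAREST)
for x,y in [(.415,.2206),(.682,.208),(.443,-.415)]:
    cv2.circle(G,(int((.45-y)/.00125),int((1-x)/.00125)),46,(255,255,255),1)
for i in range(0,10): cv2.putText(G,f'{.45-.1*i:.2f}',(i*80,595),0,.35,(255,255,255)); cv2.putText(G,f'{1-.1*i:.1f}',(0,i*80+5),0,.35,(255,255,255))
cv2.imwrite('pics/bev.png',G)
a=cv2.resize(S['scene'][0][185:290,125:285],None,fx=5,fy=5); cv2.imwrite('pics/c1.png',a)
n='scene';d=S[n][1]
for r,c in [(250,346),(340,316),(200,366),(150,383)]: print(r,c,d[r,c-12:c+13].round(2))
E
```

```text
250 346 [1.17 1.16 1.16 1.16 1.16 1.16 1.16 1.16 1.17 0.35 0.35 0.35 0.35 0.35
 0.35 0.35 1.16 1.16 1.17 1.16 1.16 1.17 1.17 1.17 1.18]
340 316 [1.75 1.75 1.76 1.75 0.31 0.31 0.31 0.31 0.31 0.31 0.31 0.31 1.76 1.76
 1.76 1.76 1.75 1.75 1.76 1.76 1.75 1.75 1.76 1.75 1.76]
200 366 [1.24 1.24 1.25 1.26 1.26 1.34 1.34 0.   0.38 0.38 0.38 0.38 0.38 0.38
 0.38 1.34 1.34 1.34 1.34 1.34 1.34 1.34 1.34 1.34 1.34]
150 383 [1.58 1.57 1.57 1.57 1.57 1.59 1.58 1.59 1.58 1.58 1.59 0.42 0.42 0.42
 0.42 0.42 0.42 1.58 1.59 1.58 1.56 1.56 1.56 1.56 1.56]
```

View pics/bev.png

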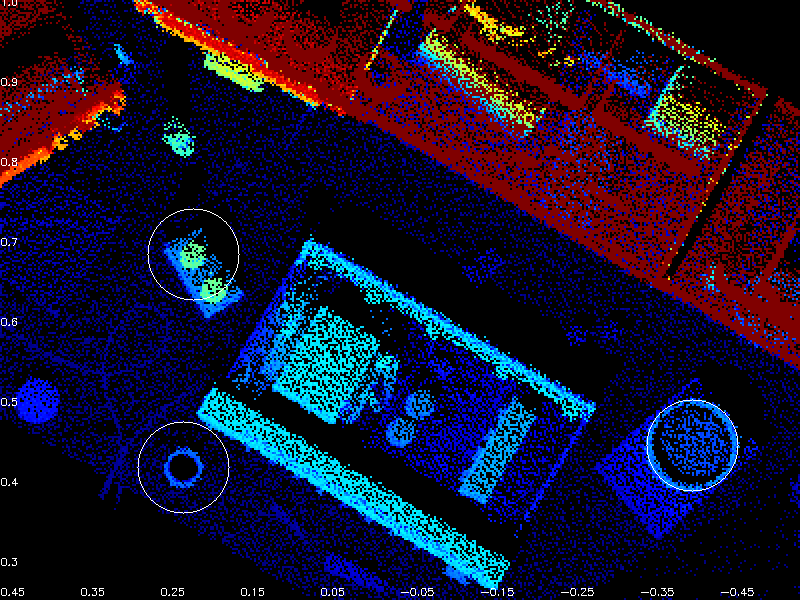

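View pics/c1.png

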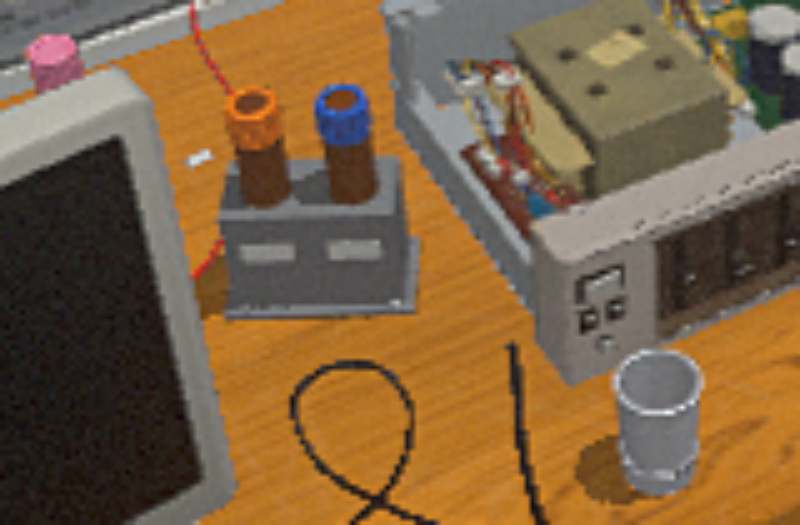

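The BEV shows the amplifier's front-left corner at about (0.487,0.20), the cup about 7 cm in front of its front edge, and the ring at (0.443,-0.415). The crop confirms that the orange-capped cartridge is the far-left one in the block. The thick black cable hangs close to the camera, out of the way. I'll close along the amplifier's front edge (59°) to grip the cup.

```bash
cat >> h.py <<'E'
def q(a): a=np.radians(a)/2; return [0,np.cos(a),np.sin(a),0]
E
python3 - <<'E'
from h import *
np.set_printoptions(precision=2,suppress=True)
for p,a in [((.415,.2206,.25),-31),((.415,.2206,.033),-31),((.443,-.415,.28),-31),((.443,-.415,.28),-60),((.443,-.415,.28),0),((.443,-.415,.09),-60),((.682,.208,.3),32),((.682,.208,.1),32),((.682,.208,.3),-148),((.443,-.415,.25),32)]:
    print(p,a,ctrl.ik(list(p),q(a)))
ctrl.movep([.415,.2206,.25],q(-31))
ctrl.movel([.415,.2206,.12],max_speed=.2)
s=get_state();print(s['time'],s['tcp_pos'],s['qpos'],s['contact_force'])
im,d=vision.grab_frame('scene'); cv2.imwrite('pics/pre.png',cv2.resize(im[150:330,150:390],None,fx=3,fy=3))
E
```

```text
(0.415, 0.2206, 0.25) -31 [-0.97  0.25  0.56  1.82 -0.15  1.11 -2.47]
(0.415, 0.2206, 0.033) -31 [-0.78  0.53  0.36  2.12 -0.34  0.55 -2.29]
(0.443, -0.415, 0.28) -31 [ 0.77  0.43 -0.1   1.42  0.04  1.3  -1.44]
(0.443, -0.415, 0.28) -60 [ 0.7   0.43  0.03  1.42 -0.01  1.3  -1.89]
(0.443, -0.415, 0.28) 0 [ 0.85  0.43 -0.22  1.42  0.09  1.31 -0.95]
(0.443, -0.415, 0.09) -60 [ 0.67  0.58  0.07  1.7  -0.05  0.86 -1.86]
(0.682, 0.208, 0.3) 32 [ 0.11  0.77 -1.11  1.03  0.68  1.68 -1.79]
(0.682, 0.208, 0.1) 32 [ 0.02  0.8  -0.69  1.37  0.52  1.16 -1.75]
(0.682, 0.208, 0.3) -148 [ 0.13  0.81 -1.23  1.03  0.76  1.72  1.31]
(0.443, -0.415, 0.25) 32 [ 0.93  0.46 -0.36  1.47  0.16  1.24 -0.45]
4.9083 [0.42 0.22 0.12] [-0.89  0.4   0.49  2.02 -0.27  0.78 -2.35] [ 0.57  0.05 -0.28]
```

View pics/pre.png

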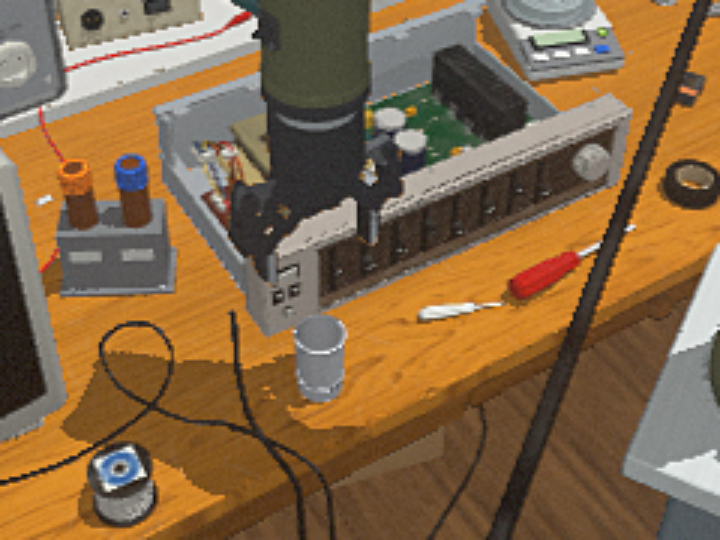

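The fingers straddle the cup symmetrically (tips at crop (268,270) and (372,240), cup mouth at (320,330)), with clearance to the amplifier corner. I'll go down, grip and lift.

```bash
python3 - <<'E'
from h import *
np.set_printoptions(precision=4,suppress=True)
def st(t): s=get_state();print(t,s['time'],s['tcp_pos'],s['contact_force'].round(2) if hasattr(s['contact_force'],'round') else s['contact_force'],s['width'],s['gripper_force'])
ctrl.movel([.415,.2206,.033],max_speed=.12); st('down')
ctrl.close_gripper(30); st('closed')
ctrl.movel([.415,.2206,.06],max_speed=.06); st('up')
ctrl.movel([.415,.2206,.23],max_speed=.25); st('up')
for n in ['scene','top']:
    im,d=vision.grab_frame(n); 
    for r in models.masks_of(n,'mix_cup')[:2]:
        P=cloud(n,d,r['mask']); print(n,r['p'],r['point'],np.percentile(P,[3,50,97],axis=0))
        for lo in (.2,.23,.25):
            k=P[(P[:,2]>lo)&(P[:,2]<lo+.025)&(np.hypot(P[:,0]-.415,P[:,1]-.22)<.05)]
            if len(k)>8: print('  ',lo,cfit(k,.0215,[.415,.22]))
E
```

```text
down 5.8333 [0.4155 0.2207 0.0336] [-0.15 -0.23 -0.13] 0.08470078438424583 0.0
closed 6.3167 [0.4154 0.2207 0.0338] [-0.25 -0.16  7.7 ] 0.043522492108603254 29.3570451947744
up 6.9167 [0.415  0.2208 0.0602] [ 0.16 -0.69 -1.44] 0.04279715909828175 30.575154476682656
up 7.75 [0.4142 0.2204 0.2288] [-0.27  0.44 -1.03] 0.04292576109907464 30.643205105443485
scene 0.7 [254.6, 214.0] [[0.392  0.199  0.1957]
 [0.4074 0.2311 0.2393]
 [0.4321 0.242  0.2641]]
   0.2 (array([0.4136, 0.2188]), 127, 'mad', 0.0006)
   0.23 (array([0.4132, 0.2206]), 231, 'mad', 0.0009)
   0.25 (array([0.4131, 0.2208]), 165, 'mad', 0.0008)
top 0.61 [212.3, 216.7] [[0.3939 0.205  0.0064]
 [0.403  0.2244 0.2316]
 [0.4944 0.2398 0.2664]]
   0.2 (array([0.4157, 0.2189]), 62, 'mad', 0.0015)
   0.23 (array([0.4152, 0.2194]), 64, 'mad', 0.0013)
   0.25 (array([0.4155, 0.2195]), 45, 'mad', 0.0009)
```

```bash
python3 - <<'E'
from h import *
np.set_printoptions(precision=4,suppress=True)
c=np.array([.443,-.415])
t=np.linspace(0,2*np.pi,100,endpoint=False)
for n in ['scene','top']:
    D=[];
    for k in range(6): im,d=vision.grab_frame(n); D.append(d)
    Ps=np.vstack([cloud(n,d,np.ones_like(d,bool)) for d in D]); r=np.hypot(*(Ps[:,:2]-c).T)
    k=Ps[(r<.065)&(r>.045)&(Ps[:,2]>.074)&(Ps[:,2]<.092)]
    print(n,'ring',circ(k),cfit(k,.054,c),'z',np.percentile(k[:,2],[50,95]))
    k=Ps[(r<.03)&(Ps[:,2]>.045)&(Ps[:,2]<.07)]; print(' pan z',k[:,2].mean(), len(k))
    for r_ in models.masks_of(n,'balance_pan')[:1]:
        m=r_['mask']; v,u=np.nonzero(m)
        e=project(n,np.c_[c[0]+.042*np.cos(t),c[1]+.042*np.sin(t),0*t+.058])
        print(' pan mask box',u.min(),u.max(),v.min(),v.max(),'model',e.min(0),e.max(0),'mean',u.mean(),v.mean(),e.mean(0), r_['p'])
    cv2.imwrite(f'pics/bal_{n}.png',im)
    e=np.vstack([project(n,np.c_[c[0]+R*np.cos(t),c[1]+R*np.sin(t),0*t+z]) for R,z in [(.042,.058),(.054,.082)]])
    o=project(n,[[*c,.06]])[0]; x0,y0=int(o[0])-30,int(o[1])-30
    a=cv2.resize(im[y0:y0+60,x0:x0+60],(400,400),interpolation=cv2.INTER_CUBIC); b=a.copy()
    for p in e: cv2.circle(b,tuple(np.int32((p-[x0,y0]+.5)*400/60)),1,(0,0,255),-1)
    cv2.imwrite(f'pics/b_{n}.png',b)
cv2.imwrite('pics/b.png',np.hstack([cv2.imread('pics/b_scene.png'),cv2.imread('pics/b_top.png')]))
E
```

```text
scene ring (array([ 0.4413, -0.4148]), 0.0539) (array([ 0.4414, -0.4148]), 734, 'mad', 0.0014) z [0.0784 0.0829]
 pan z 0.056734829071493034 471
 pan mask box 324 343 142 149 model [321.3227 141.0901] [343.9701 153.1138] mean 333.304 145.488 [332.6294 147.0357] 0.42
top ring (array([ 0.4446, -0.4152]), 0.0532) (array([ 0.4444, -0.4152]), 775, 'mad', 0.0016) z [0.0816 0.089 ]
 pan z 0.06011665742910206 965
 pan mask box 366 386 179 196 model [365.2515 179.0691] [387.0354 197.8986] mean 376.30272108843536 187.3469387755102 [376.1414 188.4312] 0.56
```

View pics/b.png

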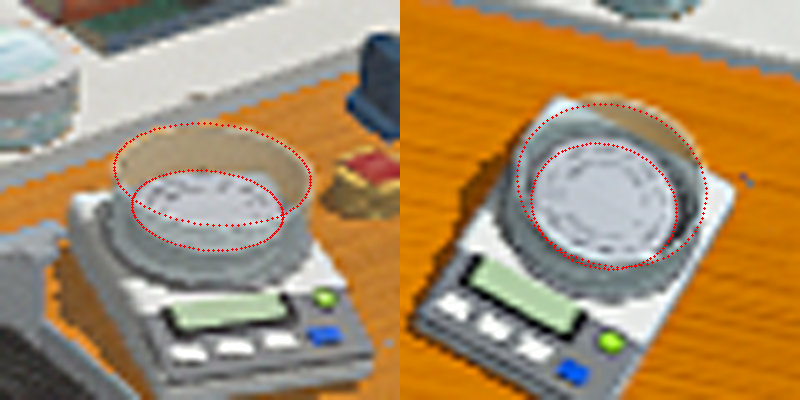

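The fitted ring and pan outlines (red) match both views to about 1 px, with the centre at (0.443,-0.415). I'll carry the cup over, hover above the ring and check.

```bash
python3 - <<'E'
from h import *
np.set_printoptions(precision=4,suppress=True)
ctrl.movel([.443,-.415,.23],max_speed=.25)
ctrl.movel([.443,-.415,.14],max_speed=.15); ctrl.pause(.3)
s=get_state();print(s['time'],s['tcp_pos'],s['contact_force'],s['width'])
T=np.array(s['tcp_pos'])
tiles=[]
for n in ['scene','top']:
    im,d=vision.grab_frame(n); P=cloud(n,d,np.ones_like(d,bool))
    for lo,hi in ((.115,.135),(.13,.15),(.15,.172)):
        k=P[(P[:,2]>lo)&(P[:,2]<hi)&(np.hypot(*(P[:,:2]-T[:2]).T)<.027)]
        if len(k)>8: print(n,lo,cfit(k,.0215,T[:2]),np.percentile(k[:,2],98))
    k=P[(P[:,2]>.075)&(P[:,2]<.09)&(abs(np.hypot(*(P[:,:2]-T[:2]).T)-.054)<.01)]; print(n,'ring',len(k),cfit(k,.054,T[:2]) if len(k)>8 else 0)
    o=project(n,[[.443,-.415,.1]])[0].astype(int); x0,y0=o[0]-40,o[1]-40
    tiles.append(cv2.resize(im[y0:y0+80,x0:x0+80],(400,400),interpolation=cv2.INTER_CUBIC))
cv2.imwrite('pics/hov.png',np.hstack(tiles))
E
```

```text
12.3917 [ 0.4433 -0.4153  0.1407] [ 0.6422  0.2073 -0.7956] 0.04257155156639538
scene 0.115 (array([ 0.4417, -0.4166]), 53, 'mad', 0.0018) 0.13301509428620664
scene 0.13 (array([ 0.4415, -0.4166]), 58, 'mad', 0.0014) 0.1496461991853896
scene 0.15 (array([ 0.4424, -0.415 ]), 95, 'mad', 0.0014) 0.17168248334144331
scene ring 91 (array([ 0.4412, -0.4149]), 91, 'mad', 0.0016)
top 0.115 (array([ 0.4447, -0.4152]), 40, 'mad', 0.0014) 0.13414737526220605
top 0.13 (array([ 0.4452, -0.4127]), 58, 'mad', 0.001) 0.14871105715596517
top 0.15 (array([ 0.4453, -0.4133]), 75, 'mad', 0.0012) 0.1714025296428377
top ring 89 (array([ 0.4442, -0.4155]), 89, 'mad', 0.0016)
```

View pics/hov.png

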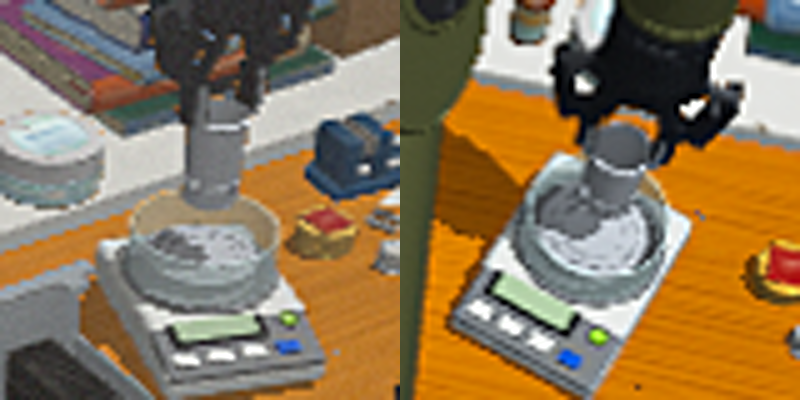

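The cup hangs centred over the pan in both views, within about 1 mm of the ring's centre. I'll lower it gently and release.

```bash
python3 - <<'E'
from h import *
np.set_printoptions(precision=4,suppress=True)
def st(t): s=get_state();print(t,round(s['time'],2),np.array(s['tcp_pos']),np.array(s['contact_force']),round(s['width'],4))
x,y=.4422,-.4151
ctrl.movel([x,y,.098],max_speed=.08); ctrl.pause(.2); st('near')
z=get_state()['tcp_pos'][2]; off=z-.098
for zz in (.0935,.091,.0885): ctrl.movel([x,y,zz-off],max_speed=.015); st('low')
ctrl.pause(.3); st('rest')
ctrl.ungrasp(); st('open'); ctrl.pause(.3)
ctrl.movel([x,y,.19],max_speed=.12); st('up')
for n in ['scene','top']:
    im,d=vision.grab_frame(n); P=cloud(n,d,np.ones_like(d,bool))
    for lo,hi in ((.085,.105),(.105,.13)):
        k=P[(P[:,2]>lo)&(P[:,2]<hi)&(np.hypot(P[:,0]-x,P[:,1]-y)<.03)]
        if len(k)>8: print(n,lo,cfit(k,.0215,[x,y]),np.percentile(k[:,2],97))
    k=P[(P[:,2]>.075)&(P[:,2]<.09)&(abs(np.hypot(P[:,0]-x,P[:,1]-y)-.054)<.01)]; print(n,'ring',len(k),cfit(k,.054,[x,y]) if len(k)>8 else 0)
E
```

```text
near 13.37 [ 0.4424 -0.4154  0.0986] [-0.1696 -0.2023 -1.6027] 0.043
low 13.85 [ 0.4421 -0.4151  0.0928] [-0.7633 -0.6661 -0.8325] 0.0432
low 14.17 [ 0.4422 -0.4151  0.0904] [-1.0121 -0.7897 -1.0804] 0.0428
low 14.48 [ 0.4422 -0.4151  0.0879] [0.1723 0.0715 0.0982] 0.0428
rest 14.78 [ 0.4422 -0.4151  0.088 ] [-0.4667 -0.3453 -0.0269] 0.0428
open 15.28 [ 0.4422 -0.4151  0.088 ] [ 0.31   -0.0428 -0.3131] 0.0854
up 16.57 [ 0.442  -0.4146  0.1893] [-0.6866  0.5837 -0.5405] 0.0855
scene 0.085 (array([ 0.4401, -0.4157]), 58, 'mad', 0.0012) 0.10388299046525959
scene 0.105 (array([ 0.4405, -0.4152]), 110, 'mad', 0.0017) 0.12413683749784402
scene ring 93 (array([ 0.4419, -0.4143]), 93, 'mad', 0.0011)
top 0.085 (array([ 0.4442, -0.4146]), 61, 'mad', 0.0016) 0.10428180092276533
top 0.105 (array([ 0.4446, -0.414 ]), 82, 'mad', 0.001) 0.1289239713530441
top ring 112 (array([ 0.4445, -0.4158]), 112, 'mad', 0.0015)
```

The cup stands on the pan with its rim at about 0.124, centred within 1 mm. Next is the orange cartridge.

```bash
python3 - <<'E'
from h import *
np.set_printoptions(precision=4,suppress=True)
def st(t): s=get_state();print(t,round(s['time'],2),np.array(s['tcp_pos']),np.array(s['contact_force']),round(s['width'],4))
ctrl.movel([.442,-.415,.27],max_speed=.2)
try: ctrl.movel([.682,.208,.27],q(32),max_speed=.22)
except Exception as e:
    print(repr(e)); ctrl.movel([.53,-.1,.27],max_speed=.22); ctrl.movep([.682,.208,.27],q(32))
st('above'); print(get_state()['qpos'])
ctrl.movel([.682,.208,.17],max_speed=.2)
ctrl.pause(.1)
for n in ['scene','top']:
    im,d=vision.grab_frame(n); P=cloud(n,d,np.ones_like(d,bool))
    k=P[(P[:,2]>.085)&(P[:,2]<.138)&(np.hypot(P[:,0]-.682,P[:,1]-.208)<.022)]; print(n,cfit(k,.014,[.682,.208]) if len(k)>8 else len(k))
    cv2.imwrite(f'pics/g_{n}.png',im)
st('pre')
a=cv2.imread('pics/g_scene.png')[140:260,110:250]; b=cv2.imread('pics/g_top.png')[110:210,150:267]
cv2.imwrite('pics/g.png',np.hstack([cv2.resize(a,(400,343)),cv2.resize(b,(400,343))]))
E
```

```text
above 20.41 [0.682  0.2072 0.2702] [-0.362  -0.5    -0.5337] 0.0851
[-0.4916  0.6382  0.3458  1.1071 -0.2052  1.4281 -1.1937]
scene (array([0.6813, 0.2096]), 146, 'mad', 0.001)
top 5
pre 21.26 [0.6829 0.2081 0.1718] [-0.512  -0.7342  0.2287] 0.0856
```

View pics/g.png

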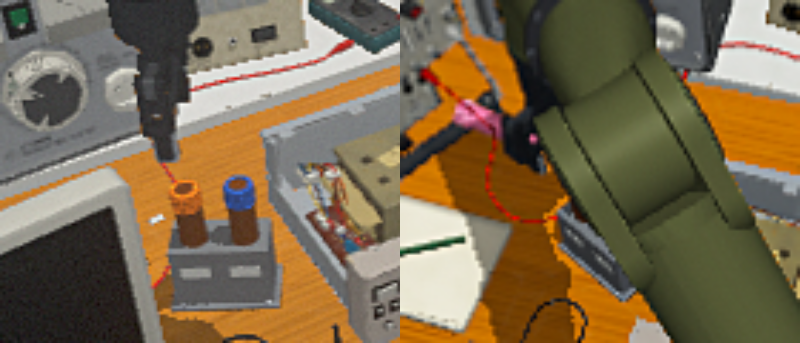

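The fingers appear end-on in the left tile, at about scene px (168,194), with the orange cap at (175,207). I'll check the finger's projection before going down.

```bash
python3 - <<'E'
from h import *
T=np.array(get_state()['tcp_pos']); d=np.array([np.sin(np.radians(32)),-np.cos(np.radians(32)),0])
for s in (-1,1): print(s,project('scene',[T+s*d*w+[0,0,.013] for w in (.0425,.057)]))
print(project('scene',[[.682,.208,.143]]))
im,dep=vision.grab_frame('scene'); P=cloud('scene',dep,np.ones_like(dep,bool))
k=P[(P[:,2]>.18)&(P[:,2]<.20)&(np.hypot(*(P[:,:2]-T[:2]).T)<.09)]; r=k[:,:2]-T[:2]
n=np.array([d[1],-d[0]]); print(len(k),np.percentile(r@d[:2],[3,50,97]),np.percentile(r@n,[3,50,97]))
E
```

```text
-1 [[170.02579753 202.88606018]
 [169.33745982 206.47525866]]
1 [[173.78002171 183.31385756]
 [174.37631327 180.20569767]]
[[174.35707518 204.55689548]]Traceback (most recent call last):
  File "<stdin>", line 7, in <module>
    return _quantile_unchecked(
        a, q, axis, out, overwrite_input, method, keepdims, weights)
    return _ureduce(a,
                    func=_quantile_ureduce_func,
    ...<5 lines>...
                    overwrite_input=overwrite_input,
                    method=method)
    r = func(a, **kwargs)
    result = _quantile(arr,
                       quantiles=q,
    ...<2 lines>...
                       out=out,
                       weights=wgt)
    slices_having_nans = np.isnan(arr[-1, ...])
                                  ~~~^^^^^^^^^
IndexError: index -1 is out of bounds for axis 0 with size 0
```

```bash
python3 - <<'E'
from h import *
np.set_printoptions(precision=4,suppress=True)
T=np.array(get_state()['tcp_pos']); d=np.array([np.sin(np.radians(32)),-np.cos(np.radians(32))]);n=np.array([d[1],-d[0]])
im,dep=vision.grab_frame('scene'); m=np.zeros_like(dep,bool); m[165:200,155:185]=True
P=cloud('scene',dep,m); r=P[:,:2]-T[:2]; k=np.hypot(*r.T)<.12; P=P[k]; r=r[k]
for lo in np.arange(.15,.27,.01):
    j=(P[:,2]>lo)&(P[:,2]<lo+.01)
    if j.sum()>2: print(round(lo,2),j.sum(),'close-dir',np.percentile(r[j]@d,[5,50,95]),'side',np.percentile(r[j]@n,[5,50,95]))
print(T)
E
```

```text
0.21 18 close-dir [-0.0548 -0.0471  0.0436] side [-0.0051  0.0073  0.0125]
0.22 38 close-dir [-0.0578 -0.0509  0.0433] side [-0.0082  0.0055  0.0119]
0.23 42 close-dir [-0.0583 -0.0508  0.0436] side [-0.004   0.0068  0.0125]
0.24 21 close-dir [-0.0586 -0.0516  0.0422] side [-0.0048  0.0073  0.012 ]
0.25 13 close-dir [-0.0743 -0.0551 -0.0474] side [-0.0088  0.0118  0.0136]
0.26 62 close-dir [-0.0761 -0.0708 -0.0399] side [-0.0086  0.003   0.0144]
0.27 47 close-dir [-0.0751 -0.065  -0.026 ] side [-0.0093  0.012   0.0182]
[0.6827 0.2081 0.1715]
```

The fingertips in depth sit a bit higher than assumed, so I'll grip slightly lower. It stays clear of the block in either case.

```bash
python3 - <<'E'
from h import *
np.set_printoptions(precision=4,suppress=True)
def st(t): s=get_state();print(t,round(s['time'],2),np.array(s['tcp_pos']),np.array(s['contact_force']),round(s['width'],4),round(s['gripper_force'],1))
x,y=.682,.208
ctrl.movel([x,y,.084],max_speed=.12); ctrl.pause(.1); st('down')
ctrl.close_gripper(45); ctrl.pause(.1); st('closed')
ctrl.movel([x,y,.10],max_speed=.05); st('up')
ctrl.movel([x,y,.165],max_speed=.1); st('up')
ctrl.movel([x,y,.285],max_speed=.2); ctrl.pause(.2); st('up'); T=np.array(get_state()['tcp_pos'])
im,d=vision.grab_frame('scene'); cv2.imwrite('pics/l.png',cv2.resize(im[100:260,110:270],(600,600)))
P=cloud('scene',d,np.ones_like(d,bool))
for lo,hi in ((.2,.212),(.215,.235),(.245,.265),(.265,.28),(.28,.3)):
    k=P[(P[:,2]>lo)&(P[:,2]<hi)&(np.hypot(*(P[:,:2]-T[:2]).T)<.022)]
    if len(k)>4: print(lo,np.median(k,0),cfit(k,.014 if lo>.24 else .005,T[:2]))
E
```

```text
down 22.32 [0.6827 0.2081 0.0852] [ 0.0288 -0.9984 -0.8449] 0.0855 0.0
closed 22.99 [0.6822 0.208  0.0843] [0.3965 0.4103 2.0475] 0.0258 44.1
up 23.46 [0.6821 0.208  0.1004] [ 0.7975  0.0765 -1.0289] 0.0261 44.3
up 24.26 [0.6816 0.208  0.1643] [-0.2365 -0.2081 -1.4717] 0.0259 44.3
up 25.21 [0.6814 0.208  0.2832] [ 0.1439 -0.0319 -1.1138] 0.0257 44.3
0.215 [0.6773 0.2106 0.2295] (array([0.6803, 0.208 ]), 18, 'mad', 0.0014)
0.245 [0.6717 0.2168 0.2563] (array([0.6811, 0.2082]), 57, 'mad', 0.0007)
0.265 [0.6715 0.2182 0.2715] (array([0.681 , 0.2083]), 52, 'mad', 0.0007)
0.28 [0.6716 0.2183 0.2893] (array([0.6815, 0.2082]), 77, 'mad', 0.0007)
```

View pics/l.png

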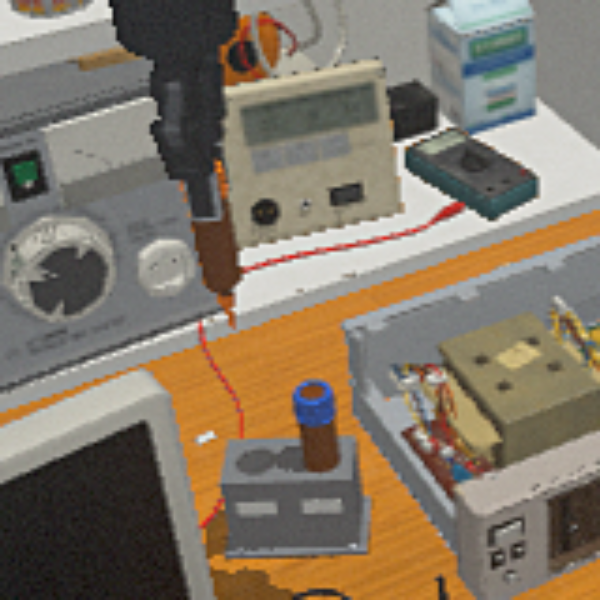

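The orange cartridge is out of the block and upright (tip at crop (233,322)), and the blue one is undisturbed at (315,400). I'll carry it to the balance and measure it above the cup.

```bash
cat > m.py <<'E'
from h import *
np.set_printoptions(precision=4,suppress=True)
def meas(T,tip,name):
    tiles=[]
    for n in ['scene','top']:
        A=[]
        for _ in range(4): im,d=vision.grab_frame(n); A.append(cloud(n,d,np.ones_like(d,bool)))
        P=np.vstack(A); c=np.array([.4425,-.415])
        for nm,R,lo,hi,rad in (('noz',.003,tip+.004,tip+.018,.012),('barL',.014,tip+.045,tip+.062,.022),('barM',.014,tip+.062,tip+.08,.022),('cup',.0215,.105,.128,.03)):
            o=c if nm=='cup' else T[:2]
            k=P[(P[:,2]>lo)&(P[:,2]<hi)&(np.hypot(*(P[:,:2]-o).T)<rad)]
            if len(k)>8: print(n,nm,cfit(k,R,o),'ztop',np.percentile(k[:,2],97).round(4))
        o=project(n,[[*c,.15]])[0].astype(int); x0,y0=o-40
        tiles.append(cv2.resize(im[y0:y0+80,x0:x0+80],(400,400),interpolation=cv2.INTER_CUBIC))
    cv2.imwrite(name,np.hstack(tiles))
E
python3 - <<'E'
from m import *
ctrl.movel([.4425,-.415,.285],max_speed=.2)
ctrl.movel([.4425,-.415,.225],max_speed=.08); ctrl.pause(.5)
s=get_state();T=np.array(s['tcp_pos']);print(s['time'],T,s['eef_rot'],s['width'])
meas(T,T[2]-.0763,'pics/f1.png')
E
```

```text
30.1417 [ 0.4425 -0.415   0.2251] [0.     0.9613 0.2756 0.    ] 0.025768377667307482
scene noz (array([ 0.4391, -0.4125]), 20, 'mad', 0.0007) ztop 0.1666
scene barL (array([ 0.4413, -0.4148]), 136, 'mad', 0.0013) ztop 0.2104
scene barM (array([ 0.4416, -0.4148]), 151, 'mad', 0.0015) ztop 0.2282
scene cup (array([ 0.4407, -0.415 ]), 430, 'mad', 0.0016) ztop 0.1245
top noz (array([ 0.444 , -0.4138]), 11, 'mad', 0.0003) ztop 0.1657
top barL (array([ 0.4466, -0.4133]), 85, 'mad', 0.001) ztop 0.2102
top barM (array([ 0.4465, -0.4131]), 92, 'mad', 0.0013) ztop 0.2279
top cup (array([ 0.4446, -0.4137]), 324, 'mad', 0.0013) ztop 0.1274
```

View pics/f1.png

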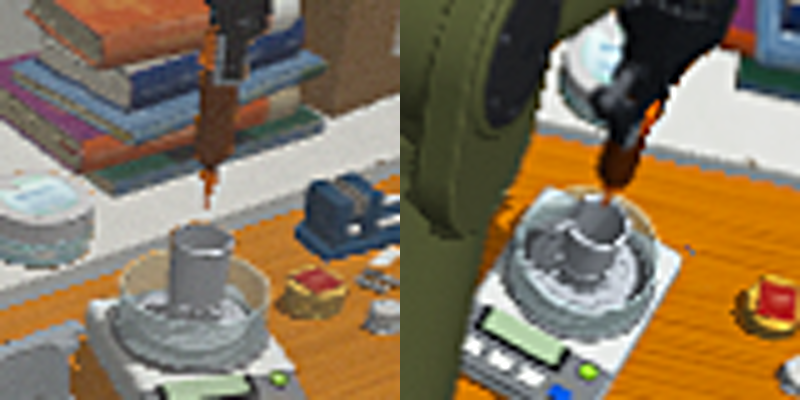

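The nozzle hangs over the cup's mouth in both views (tip at left tile (207,207), mouth centre at (203,237)), within about 1 mm. I'll descend to 1 cm above the rim.

```bash
python3 - <<'E'
from m import *
ctrl.movel([.4419,-.4151,.2103],max_speed=.03); ctrl.pause(.5)
s=get_state();T=np.array(s['tcp_pos']);print(s['time'],T,s['width'],np.abs(s['qd']).max(),s['contact_force'])
meas(T,T[2]-.0763,'pics/f2.png')
# pixel check: orange nozzle pixels versus model axis
for n in ['scene','top']:
    im,d=vision.grab_frame(n); h=cv2.cvtColor(im,cv2.COLOR_BGR2HSV)
    tip=T-[0,0,.0763]
    for z in (.003,.012,.025):
        u,v=project(n,[tip+[0,0,z]])[0]; r=int(round(v)); c=np.arange(int(u)-9,int(u)+10)
        k=c[(h[r,c,0]<14)&(h[r,c,1]>170)&(h[r,c,2]>70)]; print(n,z,(u,v),k)
E
```

```text
31.6833 [ 0.4419 -0.4151  0.2103] 0.0257057329547533 0.002291511319390399 [ 0.5556  0.1079 -0.4706]
scene noz (array([ 0.4418, -0.4126]), 12, 'mad', 0.0004) ztop 0.1494
scene barL (array([ 0.441 , -0.4148]), 135, 'mad', 0.0014) ztop 0.1954
scene barM (array([ 0.4411, -0.4147]), 142, 'mad', 0.0013) ztop 0.2134
scene cup (array([ 0.4407, -0.4151]), 426, 'mad', 0.0014) ztop 0.1236
top noz (array([ 0.4424, -0.4104]), 10, 'mad', 0.0005) ztop 0.1503
top barL (array([ 0.4457, -0.4134]), 76, 'mad', 0.001) ztop 0.1953
top barM (array([ 0.4461, -0.4137]), 89, 'mad', 0.0012) ztop 0.2133
top cup (array([ 0.4444, -0.4142]), 301, 'mad', 0.0011) ztop 0.1272
scene 0.003 (np.float64(335.2875318251575), np.float64(128.50176002744044)) []
scene 0.012 (np.float64(335.5702640598487), np.float64(126.3115623130746)) []
scene 0.025 (np.float64(335.982542584742), np.float64(123.11767127755566)) [335 336 337]
top 0.003 (np.float64(380.1285921934927), np.float64(177.8671531757321)) []
top 0.012 (np.float64(380.58561970882363), np.float64(176.5927821914479)) [380]
top 0.025 (np.float64(381.25243228223434), np.float64(174.73263704671743)) [380 381 382]
```

View pics/f2.png

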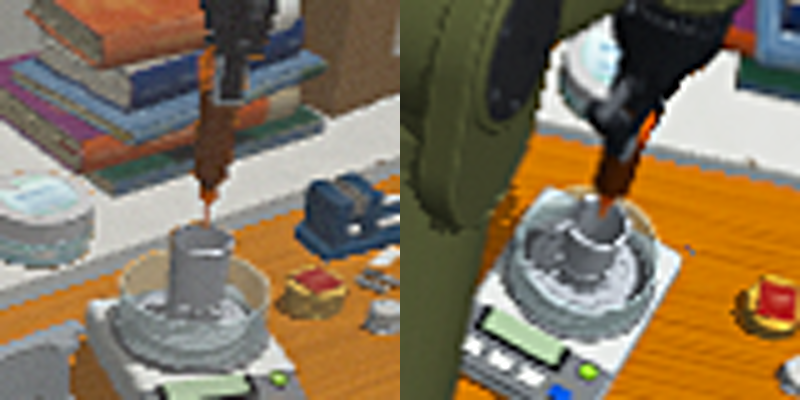

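The nozzle tip (left tile (207,221)) sits about 1 cm above the middle of the cup's mouth ((203,237)). It is upright, still and matches the projected axis to under 1 px, so I'm handing in.

```bash
python3 -c "
from station import ticket
print(ticket.close_job())"
```

```text
the job is handed in; nothing more can be done
None
```

I handed the job in at about 32 s: the cup stands released within about 1 mm of the pan's centre, and the orange cartridge is held upright and still about 1 cm above its mouth; no verdict came back.

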